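# Fetch the tamper from under the sliding cover

### The job

The coffee tamper is in one half of the low tool case, under one of its two clear sliding covers. Slide that cover all the way past the other one and leave it open, lift the tamper out, and set it down upright in the middle of the round rubber mat without dropping it. Leave the other cover as it is and the shaker where it stands.

Things in the scene. Friction and masses are not known exactly. Their poses are not given: they have to be found in the camera images.
- case: Low fixed aluminium case, 220 (x) x 460 (y) mm. Origin: centre of its underside, on the counter; z up; y along its long side, +y its left half seen from the robot. Walls 10 mm thick; long walls 116 high, end walls 100; inner floor at z = 6; divider 66 high at y = 0. Two clear covers lie in its top on two levels; each has a steel pull, a block 36 (x) x 18 (y) x 32 mm high, on its outer end.
- cover_left (a joint): Travel of the left, lower cover in m: 0 shut (starts 0 to 0.012), 0.18 fully open (stop). Slides to the case's -y, beneath the right cover; about 1.2 N of friction, stays where left. Clear panel 198 (x) x 234 (y) x 6 mm, top at z = 108; shut it covers case y = -12 to 222. Its pull is centred at case x = 0, y = 0.205 - value, z = 0.108 to 0.140 m.
- cover_right (a joint): Travel of the right, upper cover in m: 0 shut (starts 0 to 0.012), 0.18 fully open (stop). Slides to the case's +y, above the left cover; about 1.2 N of friction, stays where left. Clear panel 198 (x) x 234 (y) x 6 mm, top at z = 116; shut it covers case y = -222 to 12. Its pull is centred at case x = 0, y = -0.205 + value, z = 0.116 to 0.148 m.
- tamper: Coffee tamper standing in the left or right half of the case, about 140 mm from its centre along y: a flat steel disc foot, 58 mm across and 16 high, tapering to a dark wooden handle, 32 mm across from 55 to 84 mm above the foot's underside; 92 mm tall, 0.25 to 0.5 kg. Origin: centre of the foot's underside; z up the handle.
- shaker: Plain steel shaker standing in the other half of the case, to be left alone: a cylinder 54 mm across with a wider domed lid (58 mm), 90 mm tall. Origin: centre of its underside; z up.
- mat: Round dark rubber tamping mat, 160 mm across and 6 mm thick, fixed on the counter to the right of the case. Origin: centre of its underside; its top is 6 mm above the origin.
There are look-alikes about, which are no part of the job. Of the things that look like the mat, take the one that is farthest from the robot's base at the start.

How it is judged:
By the outcome, as a careful person would: the job done as asked, in the order asked, and still so for the second after the job is handed in, with the robot touching nothing.
It also fails if it takes over 54 s, if anything falls off the work surface, if the arm or the gripper's body presses on something with over 40 N, if the wrist force passes 120 N, or if a joint passes its speed limit or range.

### The arm

A 7-joint arm with a two-finger parallel gripper is mounted at the origin on the work surface. World frame = base frame: x ahead of the robot, y to its left, z up, the work surface at z = 0. Lengths are in m, angles in rad, forces in N, time in s.
With the tool pointing down it reaches from about 0.425 to 0.925 m from the base axis. Payload 6.8 kg.
Tool frame: the origin (TCP) lies between the finger pads; the fingertips stand 22 mm ahead of it and the grasp point (between the pads) lies 3 mm ahead of it; z points along the fingers, y is the direction in which the jaws open and shut (so a half turn about z gives the same grasp; the last joint's range is limited). The gripper opens to 85 mm and grips with 20 to 120 N. Pads are 22 mm wide; open, the fingers measure 114 mm over their backs; the gripper's body (76 mm by 85 mm) begins 54 mm behind the grasp point. The pads swing forward as they close: fully open they stand 13 mm farther back than shut.
Start: joints at [1.091, 0.477, 0.022, 1.555, -0.011, 1.109, -0.083], TCP at [0.245, -0.629, 0.253] pointing down, gripper open.
Joint ranges: [-2.96, 2.96], [-0.34, 2.1], [-1.41, 1.46], [0.24, 2.44], [-1.37, 4.51], [0.17, 1.92], [-2.96, 2.96]. Speed limits (rad/s): [2.39, 2.39, 3.14, 3.14, 3.14, 3.14, 3.14].

### API

Orientations are given as a unit quaternion [w, x, y, z].
In Python, from station import bot gives the robot as it stands. The module is installed in compiled form; this text tells all that it offers.
- The arm moves only by the tool drive_tool, never from a script. Its argument "series" is one flat list of numbers, 7 for each row, row after row: the opening, from -1 (shut) to 1 (fully open), then the shift along the tool's x, y, z in mm, then the turn, a rotation vector about the tool's x, y, z in rad. In form: [jaw, x, y, z, wx, wy, wz, jaw, x, y, z, wx, wy, wz, ...]. A call has 1 to 12 rows; each row shifts and turns the commanded pose from where the row before left it, along the tool's axes as they then stand; what a row does not reach is not made up. A row lasts 1/8 s, in which the tool goes at most 62.5 mm and 10.7 degrees, less where a joint would pass 70% of its speed; a pose out of reach is approached as far as the arm can. A call with a gripper value outside its range is refused whole. The fingers move at their own pace and stop on an object; "force" is the grip in N (left out, the last holds). Time passes only in rows, so rows that do not move let the fingers close. It gives the time, the measured TCP pose, the force and the opening at its end, in the units of the state.
- bot.get_obs(): the state, without advancing time (a new reading comes with each control period).
- bot.read_camera(name): name is "scene" or "top" or "wrist"; returns a dict with "pixels" (400x640x3 uint8, blue, green, red), "camera_matrix" (3x3 intrinsics, pixels), "rvec" (rotation vector, rad) and "tvec" (3), from world to camera coordinates, as OpenCV has them. Camera axes: x right, y down, z forward; pixel columns grow to the right and rows downward; lengths in m; the calibration is good to about 2 mm. A picture is of the moment at which its call begins. There is no depth.
- bot.hand_in(): hands the job in, once; it reports no verdict.
The state is a dict: "t": time; "q": joint angles; "joint_vel": joint speeds; "joint_torque": joint torques, N m; "eef_pos": TCP position; "tool_rot": TCP orientation; "contact_force": force on the tool from outside, world axes, zero at the start; "torque": the same for the moment, N m; "gripper_width": opening from 0.0 (shut) to 1.0 (fully open).
Only numpy, scipy, OpenCV 4.12 (cv2) and the standard library are available. Lean on these libraries where they do the work, as an engineer would, in place of code of your own. Each camera call takes 0.05 s, during which the arm holds its last target. There are 200 camera calls.

## Working session

There is one attempt and no reset: what is moved stays moved. The work goes in short steps, Python scripts to look and compute and a tool call to move; the robot and the scene stay as the last step left them, time stands still between calls to the robot, and variables do not carry over. Pictures are saved under pics/ and viewed, about 8 in all and at most 12, crops included, and the job is handed in when it is done.

Besides the shell and the picture viewer there is one more tool, called after "Call:" by a JSON object that holds its "name" and its "arguments". drive_tool: Moves the arm, as the interface text tells. Its arguments: {"type":"object","properties":{"series":{"type":"array"},"force":{"type":"number"}},"required":["series"]}

```bash
mkdir -p pics; cat > h.py <<'E'
import numpy as np, cv2
from station import bot
def cam(n,save=None):
    c=bot.read_camera(n)
    if save: cv2.imwrite('pics/'+save,c['pixels'])
    return c
def ray(c,uv,z):
    R=cv2.Rodrigues(np.array(c['rvec'],float))[0];t=np.array(c['tvec'],float).ravel()
    K=np.array(c['camera_matrix'],float)
    d=R.T@np.linalg.inv(K)@np.array([uv[0],uv[1],1.]);o=-R.T@t
    return o+d*(z-o[2])/d[2]
def proj(c,p):
    return cv2.projectPoints(np.array(p,float).reshape(-1,1,3),np.array(c['rvec'],float),np.array(c['tvec'],float),np.array(c['camera_matrix'],float),None)[0].reshape(-1,2)
E
python3 - <<'E'
from h import *
import pickle
o=bot.get_obs();print(o)
a=cam('top','top.png');b=cam('scene','scene.png')
pickle.dump((a,b),open('c.pkl','wb'))
for c in(a,b):
  R=cv2.Rodrigues(np.array(c['rvec'],float))[0];print(-R.T@np.array(c['tvec']).ravel(),np.array(c['camera_matrix'])[0])
E
```

```text
{'t': 0.0, 'q': array([ 1.09093368,  0.47779095,  0.02234315,  1.55648126, -0.01144938,
        1.10930268, -0.08312965]), 'joint_vel': array([ 0.00117731, -0.00027337,  0.00196112, -0.00104745,  0.00098911,
       -0.00084212, -0.00157284]), 'joint_torque': array([ 5.22937826e-04, -5.96461916e+01,  1.60831857e+00, -2.81188613e+01,
        1.25499425e-02,  9.36389377e-03,  3.54763677e-05]), 'eef_pos': array([ 0.24496583, -0.62837183,  0.25231932]), 'tool_rot': array([-8.89514783e-04,  9.82772296e-01,  1.84818169e-01, -2.61313082e-04]), 'contact_force': array([ 0.0897938 , -0.02094037,  0.24703802]), 'torque': array([-0.0383899 ,  0.01149788,  0.00668808]), 'gripper_width': 0.99970691418488}
[ 0.18355029 -0.04392048  1.12526916] [487.72074259   0.         320.02025738]
[ 0.96494337 -0.3249689   1.0575421 ] [423.8638663    0.         318.34145619]
```

View pics/top.png

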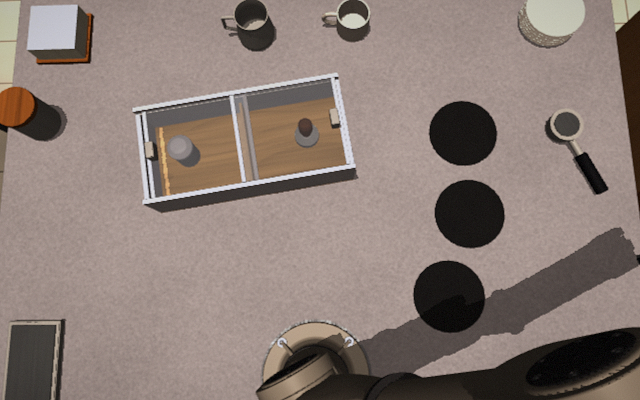

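View pics/scene.png

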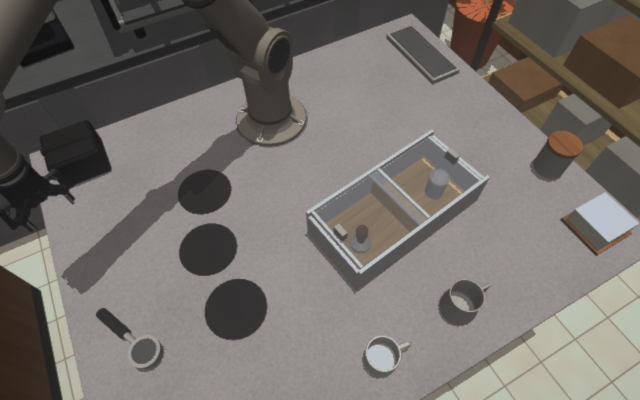

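```bash
python3 - <<'E'
from h import *
import pickle
a,b=pickle.load(open('c.pkl','rb'))
cv2.imwrite('pics/t1.png',cv2.resize(a['pixels'][65:215,125:365],None,fx=3.33,fy=3.33,interpolation=cv2.INTER_CUBIC))
for n,c,l in(('top',a,[(463,133),(469,214),(449,296)]),('scene',b,[(236,308),(208,249),(205,191)])):
  for p in l:
    q=ray(c,p,.006);print(n,p,q.round(4),np.hypot(*q[:2]).round(4))
# threshold centroids in top
g=a['pixels'].max(2)
m=(g<40).astype(np.uint8)
n,_,s,ct=cv2.connectedComponentsWithStats(m)
for i in range(1,n):
  if s[i,4]>1500: print(s[i],ct[i],ray(a,ct[i],.006).round(4))
E
```

```text
top (463, 133) [ 0.5464 -0.3614  0.006 ] 0.6551
top (469, 214) [ 0.3517 -0.3619  0.006 ] 0.5047
top (449, 296) [ 0.1669 -0.3044  0.006 ] 0.3472
scene (236, 308) [ 0.5505 -0.3578  0.006 ] 0.6565
scene (208, 249) [ 0.3585 -0.3614  0.006 ] 0.509
scene (205, 191) [ 0.1719 -0.3008  0.006 ] 0.3465
[ 430  101   66   64 3304] [462.51331719 132.94884988] [ 0.5466 -0.3603  0.006 ]
[ 435  180   69   67 3612] [469.15891473 213.46594684] [ 0.3529 -0.3624  0.006 ]
[ 414  261   71   72 3961] [448.71901035 296.29411765] [ 0.1663 -0.3037  0.006 ]
[  257   328   383    72 10430] [491.57535954 369.99674017] [ 0.0069 -0.3866  0.006 ]
```

View pics/t1.png

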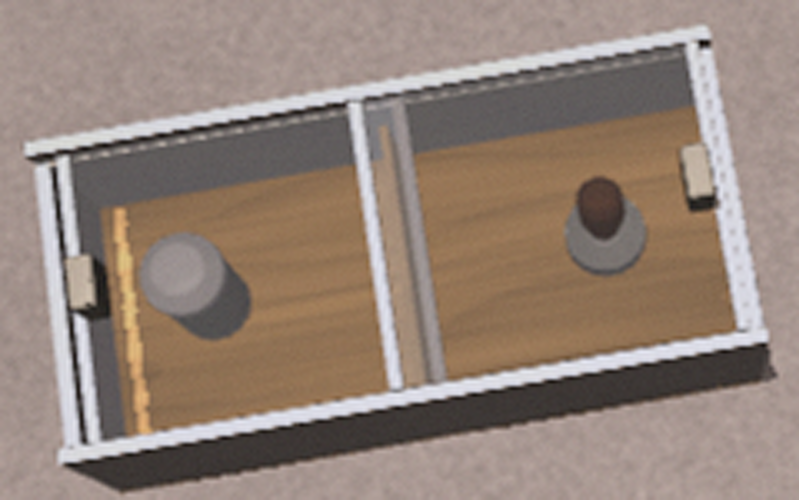

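```bash
python3 - <<'E'
from h import *
import pickle
from scipy.optimize import least_squares
a,b=pickle.load(open('c.pkl','rb'))
f=lambda p:((np.array(p)+.5)/3.33-.5+np.array([125,65]))
# outer wall corners z=.116: far-left, far-right, near-right, near-left
px=[(27,150),(708,30),(767,337),(62,459)]
loc=[(.11,.23),(.11,-.23),(-.11,-.23),(-.11,.23)]
W=np.array([ray(a,f(p),.116) for p in px])
L=np.array(loc)
def T(v,l): 
  c,s=np.cos(v[2]),np.sin(v[2]);return np.array(l)@np.array([[c,s],[-s,c]])+v[:2]
r=least_squares(lambda v:(T(v,L)-W[:,:2]).ravel(),[.5,.1,0.1]);v=r.x
print('case',v.round(4),'res mm',(r.fun*1000).round(1))
np.save('case.npy',v)
def inv(q): c,s=np.cos(v[2]),np.sin(v[2]);return (q[:2]-v[:2])@np.array([[c,-s],[s,c]])
for n,p,z in(('pullR',(695,168),.148),('pullL',(80,276),.140),('foot',(606,237),.022),('handletop',(600,193),.098),('shakertop',(178,268),.096),('coverRinner',(352,102),.116),('coverRinnernear',(396,388),.116)):
  q=ray(a,f(p),z);print(n,q.round(4),inv(q).round(4),np.hypot(*q[:2]).round(3))
g=[(*T(v,l),z) for l,z in(((.11,.23),.116),((.11,-.23),.116),((-.11,-.23),.116),((-.11,.23),.116),((0,-.205),.148),((0,.205),.140))]
print(proj(b,g).round(0).tolist())
im=b['pixels'].copy()
for p in proj(b,g): cv2.circle(im,tuple(int(round(t*8)) for t in p),12,(0,0,255),-1,shift=3)
cv2.imwrite('pics/s1.png',cv2.resize(im[120:285,295:500],None,fx=3.6,fy=3.6,interpolation=cv2.INTER_CUBIC))
E
```

```text
case [0.5138 0.1448 0.1549] res mm [ 4.3  2.1  3.9 -1.  -3.3 -2.2 -4.9  1.2]
pullR [ 0.5465 -0.0534  0.148 ] [ 0.0018 -0.2009] 0.549
pullL [0.488  0.3384 0.14  ] [0.0044 0.1953] 0.594
foot [0.5437 0.0095 0.022 ] [ 0.0087 -0.1383] 0.544
handletop [0.5494 0.0094 0.098 ] [ 0.0143 -0.1393] 0.549
shakertop [0.5054 0.2901 0.096 ] [0.0142 0.1449] 0.583
coverRinner [0.6102 0.1717 0.116 ] [0.0994 0.0117] 0.634
coverRinnernear [0.416  0.1405 0.116 ] [-0.0973  0.0109] 0.439
[[489.0, 177.0], [359.0, 274.0], [304.0, 211.0], [430.0, 129.0], [339.0, 230.0], [455.0, 151.0]]
```

View pics/s1.png

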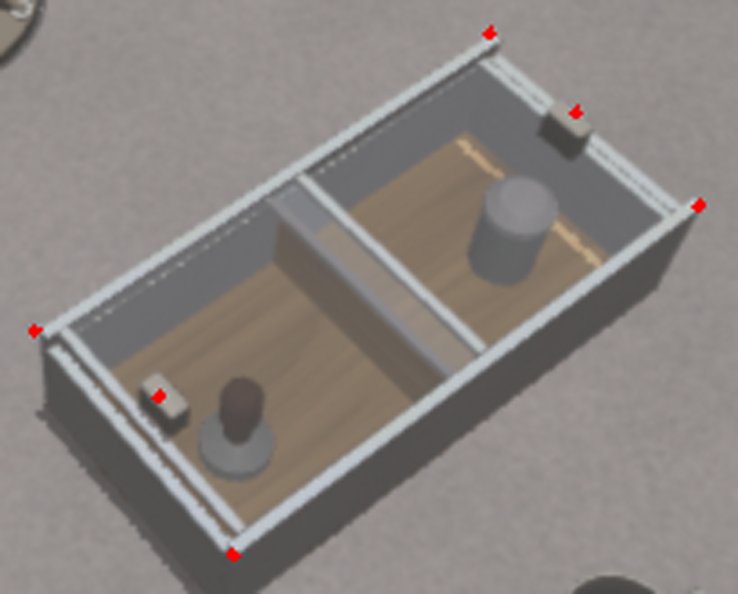

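The candidates for the tamper are the dark-handled object with a disc foot at top (306,132), in the right half, and the plain cylinder at (180,148), in the left half, which is the shaker. The crop confirms the tamper is under the right cover, whose pull is at (334,115). The left pull is at (149,148).

The mat look-alikes are at (463,133), (469,214) and (449,296), with radii of 0.655, 0.505 and 0.347 m. The farthest is (463,133), at about (0.548, -0.360).

I'll approach the outer side of the right pull with the jaws shut.

Call:
{"name": "drive_tool", "arguments": {"series": [-1, 0, 0, 0, 0, 0, 0.1085, -1, 0, 0, 0, 0, 0, 0.1085, -1, 38.7, -47.2, 5, 0, 0, 0, -1, 38.7, -47.2, 5, 0, 0, 0, -1, 38.7, -47.2, 5, 0, 0, 0, -1, 38.7, -47.2, 5, 0, 0, 0, -1, 38.7, -47.2, 5, 0, 0, 0, -1, 38.7, -47.2, 5, 0, 0, 0, -1, 38.7, -47.2, 5, 0, 0, 0, -1, 38.7, -47.2, 5, 0, 0, 0, -1, 38.7, -47.2, 5, 0, 0, 0, -1, 38.7, -47.2, 5, 0, 0, 0], "force": 40}}

```text
t: 1.6
eef_pos: [0.5554, -0.1012, 0.203]
tool_rot: [0.0, 0.997, 0.077, -0.0]
contact_force: [1.1, -0.6, 0.2]
gripper_width: 0.004
```

```bash
cat >> h.py <<'E'
from scipy.spatial.transform import Rotation as Ro
def go(x,y,z,yaw=None):
    o=bot.get_obs();q=o['tool_rot'];R=Ro.from_quat([q[1],q[2],q[3],q[0]])
    y0=np.arctan2(*R.as_matrix()[[1,0],0])
    d=R.inv().apply(np.array([x,y,z])-o['eef_pos'])*1000
    print('t',round(o['t'],2),'pos',np.round(o['eef_pos'],4),'yaw',round(y0,4),'tilt',R.as_matrix()[:,2].round(3),'F',np.round(o['contact_force'],1),'w',round(o['gripper_width'],3),'need tool mm',d.round(1))
def w(l): 
    v=np.load('case.npy');c,s=np.cos(v[2]),np.sin(v[2]);return v[0]+c*l[0]-s*l[1],v[1]+s*l[0]+c*l[1]
E
python3 - <<'E'
from h import *
import pickle
go(*w((.002,-.25)),.148)
b=pickle.load(open('c.pkl','rb'))[1]
v=np.load('case.npy')
for n,p,z in(('handletop',(243,390),.098),('foot',(236,447),.022),('pullRtop',(164,394),.148),('pullLtop',(568,124),.140)):
  q=ray(b,(np.array(p)+.5)/3.6-.5+np.array([295,120]),z);c,s=np.cos(v[2]),np.sin(v[2]);print(n,q.round(4),((q[:2]-v[:2])@np.array([[c,-s],[s,c]])).round(4))
c=cam('wrist','w1.png')
E
```

```text
t 1.6 pos [ 0.5554 -0.1012  0.203 ] yaw 0.1545 tilt [-0. -0. -1.] F [ 1.1 -0.6  0.2] w 0.004 need tool mm [-1.1  0.5 55. ]
handletop [0.5478 0.0123 0.098 ] [ 0.0132 -0.1362]
foot [0.554  0.0086 0.022 ] [ 0.0188 -0.1407]
pullRtop [ 0.5463 -0.0537  0.148 ] [ 0.0015 -0.2011]
pullLtop [0.4889 0.3347 0.14  ] [0.0048 0.1915]
```

View pics/w1.png

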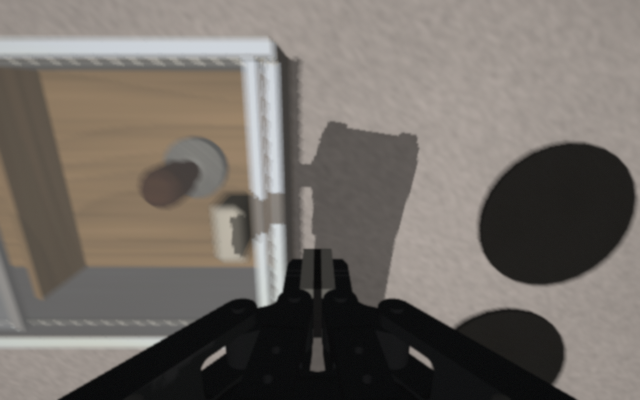

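The wrist view shows the shut fingers at (318,250), with the pull to their left at (228,232). I'll lower and push along tool -y.

Call:
{"name": "drive_tool", "arguments": {"series": [-1, -1, 0, 28, 0, 0, 0, -1, 0, 0, 27, 0, 0, 0, -1, 0, -12, 0, 0, 0, 0, -1, 0, -8, 0, 0, 0, 0, -1, 0, -8, 0, 0, 0, 0, -1, 0, -10, 0, 0, 0, 0, -1, 0, -15, 0, 0, 0, 0, -1, 0, -15, 0, 0, 0, 0, -1, 0, 0, 0, 0, 0, 0]}}

```text
t: 2.78
eef_pos: [0.5429, -0.0335, 0.1482]
tool_rot: [-0.001, 0.997, 0.079, -0.0]
contact_force: [-0.4, -0.1, 0.4]
gripper_width: 0.0
```

```bash
python3 - <<'E'
from h import *
go(*w((.002,-.25)),.148)
a=cam('top');cv2.imwrite('pics/t2.png',cv2.resize(a['pixels'][65:215,125:365],None,fx=3.33,fy=3.33,interpolation=cv2.INTER_CUBIC))
E
```

```text
t 2.77 pos [ 0.5429 -0.0335  0.1482] yaw 0.1579 tilt [-0.001  0.001 -1.   ] F [-0.4 -0.1  0.4] w 0.0 need tool mm [ 0.5 69.4  0.2]
```

View pics/t2.png

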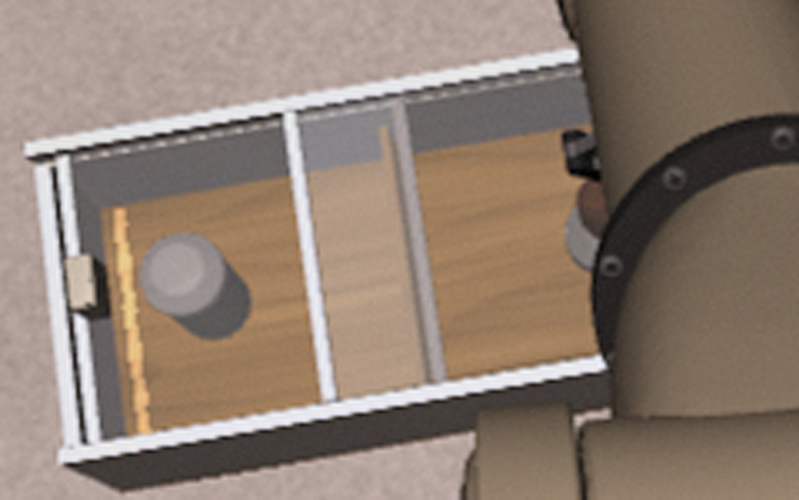

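The cover's inner edge moved from crop x≈352 to 290, about 39 mm, and the left cover hasn't changed. I'll keep pushing.

Call:
{"name": "drive_tool", "arguments": {"series": [-1, 0, -15, 0, 0, 0, 0, -1, 0, -15, 0, 0, 0, 0, -1, 0, -15, 0, 0, 0, 0, -1, 0, -15, 0, 0, 0, 0, -1, 0, -15, 0, 0, 0, 0, -1, 0, -15, 0, 0, 0, 0, -1, 0, -15, 0, 0, 0, 0, -1, 0, -10, 0, 0, 0, 0, -1, 0, -5, 0, 0, 0, 0, -1, 0, 0, 0, 0, 0, 0]}}

```text
t: 4.08
eef_pos: [0.5251, 0.0834, 0.1485]
tool_rot: [-0.0, 0.997, 0.078, 0.0]
contact_force: [-0.1, -0.2, -0.5]
gripper_width: 0.002
```

```bash
python3 - <<'E'
from h import *
go(*w((.002,-.25)),.148)
a=cam('top');b=cam('scene')
A=cv2.resize(a['pixels'][65:215,125:260],None,fx=3,fy=3,interpolation=cv2.INTER_CUBIC)
B=cv2.resize(b['pixels'][125:240,360:495],None,fx=3,fy=3,interpolation=cv2.INTER_CUBIC)
B=cv2.copyMakeBorder(B,0,A.shape[0]-B.shape[0],0,0,cv2.BORDER_CONSTANT)
cv2.imwrite('pics/t3.png',np.hstack([A,B]))
v=np.load('case.npy')
for s in(.16,.17,.175,.18): print(s,[ (proj(a,[(*w((x,.012+s)),.116)])[0]-[125,65])*3 for x in(.099,-.099)],'scene',[ (proj(b,[(*w((x,.012+s)),.116)])[0]-[360,125])*3+[405,0] for x in(.099,-.099)])
E
```

```text
t 4.08 pos [0.5251 0.0834 0.1485] yaw 0.1554 tilt [ 0.001  0.001 -1.   ] F [-0.1 -0.2 -0.5] w 0.002 need tool mm [1.000e-01 1.876e+02 4.000e-01]
0.16 [array([100.39492842, 129.00250711]), array([131.95865451, 390.11248675])] scene [array([738.63402468, 179.94628024]), array([581.53525729,  46.04590226])]
0.17 [array([ 86.92639014, 131.35136404]), array([118.03897932, 392.55344774])] scene [array([746.25787705, 174.28590095]), array([589.02825607,  41.11937829])]
0.175 [array([ 80.19162879, 132.52587835]), array([111.07861593, 393.77402043])] scene [array([750.05420766, 171.46729035]), array([592.76049197,  38.66549432])]
0.18 [array([ 73.45653927, 133.70044988]), array([104.11790198, 394.9946546 ])] scene [array([753.84019786, 168.65635705]), array([596.48326709,  36.21783066])]
```

View pics/t3.png

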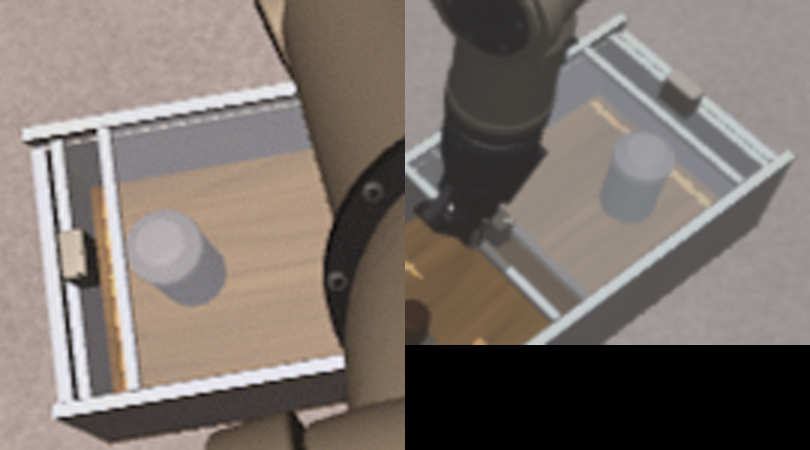

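The cover's leading edge, at crop (105,130) to (135,388), gives a travel of about 0.158. The left pull at (72,255) is still clear of it, so I'll push another 16 mm gently.

Call:
{"name": "drive_tool", "arguments": {"series": [-1, 0, -6, 0, 0, 0, 0, -1, 0, -5, 0, 0, 0, 0, -1, 0, -3, 0, 0, 0, 0, -1, 0, -2, 0, 0, 0, 0, -1, 0, 0, 0, 0, 0, 0]}}

```text
t: 4.8
eef_pos: [0.5223, 0.0989, 0.1483]
tool_rot: [-0.0, 0.997, 0.077, -0.0]
contact_force: [0.8, 0.1, -0.6]
gripper_width: -0.001
```

```bash
python3 - <<'E'
from h import *
go(*w((.002,-.25)),.148)
a=cam('top');b=cam('scene')
A=cv2.resize(a['pixels'][100:215,130:190],None,fx=5,fy=5,interpolation=cv2.INTER_CUBIC)
B=cv2.resize(b['pixels'][125:220,410:495],None,fx=5,fy=5,interpolation=cv2.INTER_CUBIC)
B=cv2.copyMakeBorder(B,0,A.shape[0]-B.shape[0],0,0,cv2.BORDER_CONSTANT)
cv2.imwrite('pics/t4.png',np.hstack([A,B]))
for s in(.16,.17,.175,.18): print(s,[ ((proj(a,[(*w((x,.012+s)),.116)])[0]-[130,100])*5).round(0) for x in(.099,-.099)])
E
```

```text
t 4.8 pos [0.5223 0.0989 0.1483] yaw 0.1551 tilt [-0.  0. -1.] F [ 0.8  0.1 -0.6] w -0.001 need tool mm [6.000e-01 2.033e+02 2.000e-01]
0.16 [array([142.,  40.]), array([195., 475.])]
0.17 [array([120.,  44.]), array([172., 479.])]
0.175 [array([109.,  46.]), array([160., 481.])]
0.18 [array([97., 48.]), array([149., 483.])]
```

View pics/t4.png

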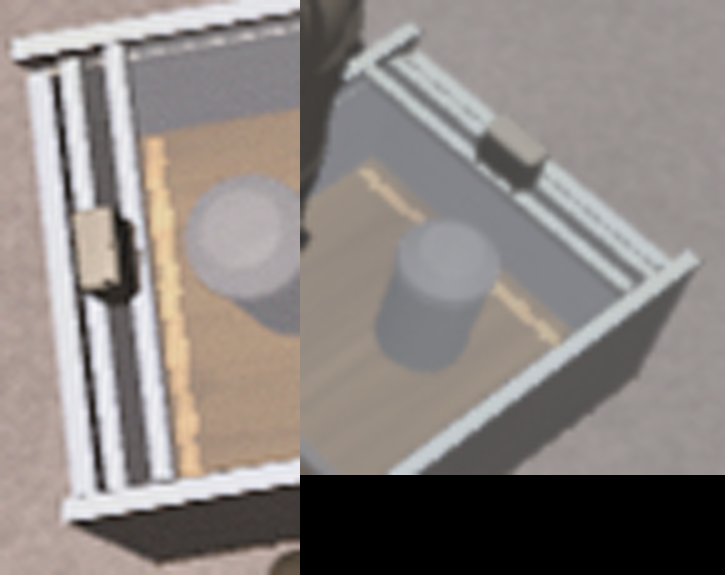

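The travel is now about 0.175–0.177, with the edge at crop (105,45) to (155,475). It stops just short of the left pull at (134,295), which hasn't moved. I'll back off, rise and go over the tamper with the jaws partly open.

Call:
{"name": "drive_tool", "arguments": {"series": [-1, 0, 6, 0, 0, 0, 0, -1, 0, 0, -36, 0, 0, 0, -1, 0, 0, -36, 0, 0, 0, 0.5, 5, 30, 0, 0, 0, 0, 0.5, 5, 30, 0, 0, 0, 0, 0.5, 0, 31, 0, 0, 0, 0, 0.5, 0, 0, 0, 0, 0, 0, 0.5, 0, 0, 0, 0, 0, 0]}}

```text
t: 5.9
eef_pos: [0.547, 0.0046, 0.2202]
tool_rot: [-0.0, 0.997, 0.077, -0.0]
contact_force: [-0.2, -0.3, -0.5]
gripper_width: 0.752
```

```bash
python3 - <<'E'
from h import *
go(.547,.010,.22)
c=cam('wrist','w2.png')
import pickle;pickle.dump(c,open('w2.pkl','wb'))
for p in [(.547,.010,.098),(.547,.010,.006),(.544,.0095,.098),(.551,.010,.098)]: print(p,proj(c,p).round(0))
E
```

```text
t 5.9 pos [0.547  0.0046 0.2202] yaw 0.1549 tilt [-0.  0. -1.] F [-0.2 -0.3 -0.5] w 0.752 need tool mm [ 0.8 -5.3  0.2]
(0.547, 0.01, 0.098) [[309. 200.]]
(0.547, 0.01, 0.006) [[311. 173.]]
(0.544, 0.0095, 0.098) [[309. 204.]]
(0.551, 0.01, 0.098) [[310. 196.]]
```

View pics/w2.png

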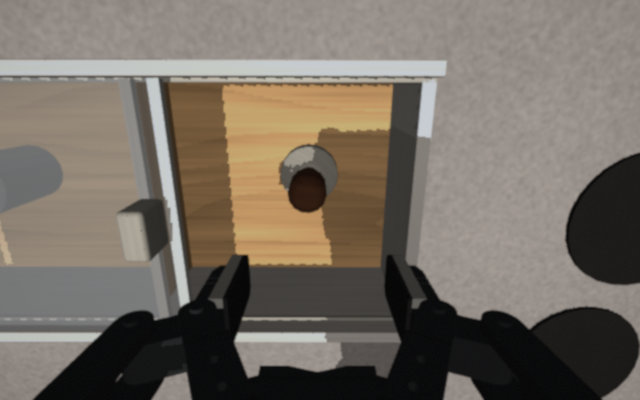

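The wrist view shows the tamper alone in the open half, with its handle at (307,191), its foot centre near (309,173), and room for the fingers all round.

```bash
python3 - <<'E'
from h import *
import pickle;c=pickle.load(open('w2.pkl','rb'))
h=ray(c,(307,193),.092);f=ray(c,(309,173),.02);print(h,f)
m=(h+f)/2; go(m[0],m[1],.079)
E
```

```text
[0.55088272 0.01239656 0.092     ] [0.55039231 0.01240697 0.02      ]
t 5.95 pos [0.547  0.0052 0.2202] yaw 0.1559 tilt [-0.     0.001 -1.   ] F [-0.9  0.9 -0.9] w 0.749 need tool mm [  4.7  -6.5 141.2]
```

Call:
{"name": "drive_tool", "arguments": {"series": [0.5, 4.5, -6.5, 0, 0, 0, 0, 0.5, 0, 0, 40, 0, 0, 0, 0.5, 0, 0, 40, 0, 0, 0, 0.5, 0, 0, 35, 0, 0, 0, 0.5, 0, 0, 26, 0, 0, 0, 0.5, 0, 0, 0, 0, 0, 0, -1, 0, 0, 0, 0, 0, 0, -1, 0, 0, 0, 0, 0, 0, -1, 0, 0, 0, 0, 0, 0, -1, 0, 0, 0, 0, 0, 0, -1, 0, 0, 0, 0, 0, 0], "force": 45}}

```text
t: 7.32
eef_pos: [0.5519, 0.0119, 0.0807]
tool_rot: [-0.0, 0.997, 0.077, 0.001]
contact_force: [-0.7, 1.1, 7.4]
gripper_width: 0.358
```

Opening 0.358 (about 30 mm) means the handle is held. I'll lift it.

Call:
{"name": "drive_tool", "arguments": {"series": [-1, 0, 0, -15, 0, 0, 0, -1, 0, 0, -30, 0, 0, 0, -1, 0, 0, -35, 0, 0, 0, -1, 0, 0, -35, 0, 0, 0, -1, 0, 0, -35, 0, 0, 0, -1, 0, 0, -10, 0, 0, 0, -1, 0, 0, 0, 0, 0, 0]}}

```text
t: 8.2
eef_pos: [0.5504, 0.0111, 0.2393]
tool_rot: [0.0, 0.997, 0.077, 0.0]
contact_force: [-0.8, -0.4, -3.5]
gripper_width: 0.356
```

```bash
python3 - <<'E'
from h import *
go(.548,-.3600,.24)
c=cam('wrist','w3.png')
E
```

```text
t 8.2 pos [0.5504 0.0111 0.2393] yaw 0.1545 tilt [ 0. -0. -1.] F [-0.8 -0.4 -3.5] w 0.356 need tool mm [-59.5 366.3  -0.6]
```

View pics/w3.png

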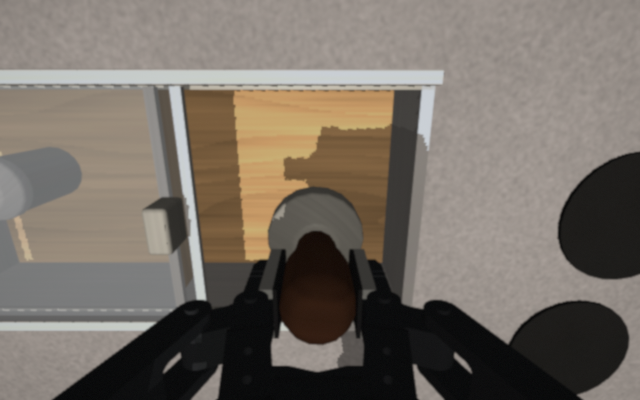

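The tamper is held upright: handle at (317,290), foot at (316,232), and 3.5 N on the wrist. I'll carry it over the mat.

Call:
{"name": "drive_tool", "arguments": {"series": [-1, -2, 15, 0, 0, 0, 0, -1, -6, 35, 0, 0, 0, 0, -1, -7, 43, 0, 0, 0, 0, -1, -7, 45, 0, 0, 0, 0, -1, -8, 45, 0, 0, 0, 0, -1, -8, 45, 0, 0, 0, 0, -1, -8, 45, 0, 0, 0, 0, -1, -7, 43, 0, 0, 0, 0, -1, -5, 35, 0, 0, 0, 0, -1, -1, 15, 0, 0, 0, 0, -1, 0, 0, 0, 0, 0, 0, -1, 0, 0, 0, 0, 0, 0]}}

```text
t: 9.75
eef_pos: [0.5492, -0.3573, 0.2388]
tool_rot: [-0.001, 0.997, 0.078, -0.0]
contact_force: [1.1, 0.1, -3.0]
gripper_width: 0.354
```

```bash
python3 - <<'E'
from h import *
go(.548,-.3600,.24)
c=cam('wrist','w4.png');a=cam('top');b=cam('scene')
e=bot.get_obs()['eef_pos']
print('foot expected px',proj(c,(e[0],e[1],.18)))
for n,k in(('wrist',c),('scene',b)):
  g=k['pixels'].max(2);m=(g<40).astype(np.uint8);N,_,s,ct=cv2.connectedComponentsWithStats(m)
  for i in range(1,N):
    if s[i,4]>800: print(n,s[i],ct[i].round(1),ray(k,ct[i],.006).round(4))
  if n=='scene':cv2.imwrite('pics/s4.png',np.vstack([c['pixels'][:,:],])) 
B=cv2.resize(b['pixels'][200:360,160:380],None,fx=1.8,fy=1.8)
print(proj(b,[(.548,-.36,.006),(*e[:2],.165)]).round(1))
A=c['pixels'];B=cv2.copyMakeBorder(B,0,400-B.shape[0],0,0,cv2.BORDER_CONSTANT) if B.shape[0]<400 else B[:400]
cv2.imwrite('pics/w4.png',cv2.resize(np.hstack([A,B]),None,fx=.77,fy=.77,interpolation=cv2.INTER_AREA))
E
```

```text
t 9.75 pos [ 0.5492 -0.3573  0.2388] yaw 0.157 tilt [-0.     0.002 -1.   ] F [ 1.1  0.1 -3. ] w 0.354 need tool mm [-1.6  2.5 -1.2]
foot expected px [[316.45487009 234.15314783]]
wrist [  248    97   142   124 12146] [319.  153.7] [ 0.5678 -0.3572  0.006 ]
wrist [   54   232   531   168 38718] [315.4 347. ] [ 0.3121 -0.3932  0.006 ]
wrist [ 518  257   31   74 1680] [533.6 294.7] [ 0.4347 -0.6507  0.006 ]
scene [   5   14   69   53 1913] [39.4 42.6] [-0.806  -0.6238  0.006 ]
scene [   0   58  135   53 1151] [64.5 84.4] [-0.5144 -0.5831  0.006 ]
scene [  40  120   70   67 2377] [ 74.9 155.7] [-0.1595 -0.6176  0.006 ]
[[234.8 307.6]
 [223.  284.5]]
```

View pics/w4.png

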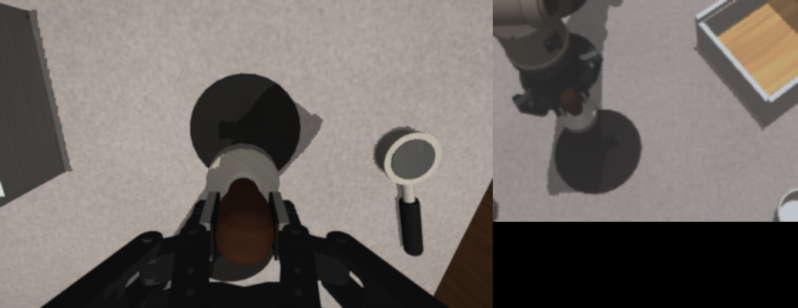

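The tamper is held above the mat. In the wrist picture the mat spans columns 247–390, with its far edge at row 97.

```bash
python3 - <<'E'
from h import *
c=cam('wrist')
g=c['pixels'].max(2);m=(g<40).astype(np.uint8);N,l,s,ct=cv2.connectedComponentsWithStats(m)
i=[i for i in range(1,N) if s[i,4]>8000 and s[i,1]<150][0]
con=max(cv2.findContours((l==i).astype(np.uint8),0,cv2.CHAIN_APPROX_NONE)[0],key=len)[:,0]
con=con[con[:,1]<165]
P=np.array([ray(c,p,.006)[:2] for p in con])
from scipy.optimize import least_squares
r=least_squares(lambda v:np.hypot(*(P-v[:2]).T)-v[2],[.548,-.36,.08],loss='soft_l1',f_scale=.001);print(r.x,np.abs(r.fun).mean())
go(r.x[0],r.x[1],.0807)
E
```

```text
[ 0.54935061 -0.3591955   0.07724296] 0.00029994925881963227
t 9.95 pos [ 0.5492 -0.358   0.2394] yaw 0.1567 tilt [ 0.  0. -1.] F [-0.1  0.1 -2.4] w 0.355 need tool mm [-1.000e-01  1.200e+00  1.587e+02]
```

Call:
{"name": "drive_tool", "arguments": {"series": [-1, 0, 1, 20, 0, 0, 0, -1, 0, 0, 35, 0, 0, 0, -1, 0, 0, 35, 0, 0, 0, -1, 0, 0, 35, 0, 0, 0, -1, 0, 0, 20, 0, 0, 0, -1, 0, 0, 9, 0, 0, 0, -1, 0, 0, 2, 0, 0, 0, -1, 0, 0, 0, 0, 0, 0]}}

```text
t: 10.95
eef_pos: [0.5497, -0.3608, 0.0844]
tool_rot: [0.001, 0.997, 0.077, 0.001]
contact_force: [0.4, -0.3, -2.8]
gripper_width: 0.356
```

Call:
{"name": "drive_tool", "arguments": {"series": [-1, 0, 0, 1, 0, 0, 0, -1, 0, 0, 1, 0, 0, 0, -1, 0, 0, 0, 0, 0, 0]}}

```text
t: 11.32
eef_pos: [0.549, -0.3604, 0.0815]
tool_rot: [0.0, 0.997, 0.077, 0.0]
contact_force: [-0.4, 0.6, -3.0]
gripper_width: 0.355
```

Still carrying the weight, so I'll go down in finer steps.

Call:
{"name": "drive_tool", "arguments": {"series": [-1, 0, 0, 0.8, 0, 0, 0, -1, 0, 0, 0, 0, 0, 0]}}

```text
t: 11.58
eef_pos: [0.5491, -0.3604, 0.0809]
tool_rot: [0.0, 0.997, 0.077, 0.0]
contact_force: [-0.8, -0.5, 0.7]
gripper_width: 0.354
```

Call:
{"name": "drive_tool", "arguments": {"series": [-1, 0, 0, 0.8, 0, 0, 0, -1, 0, 0, 0, 0, 0, 0]}}

```text
t: 11.82
eef_pos: [0.5493, -0.3604, 0.0808]
tool_rot: [0.0, 0.997, 0.077, 0.0]
contact_force: [-2.9, 1.9, 6.2]
gripper_width: 0.354
```

It's on the mat (6 N up). I'll open the jaws gradually, then rise straight up.

Call:
{"name": "drive_tool", "arguments": {"series": [-0.2, 0, 0, -0.8, 0, 0, 0, -0.1, 0, 0, 0, 0, 0, 0, 0.2, 0, 0, 0, 0, 0, 0, 0.5, 0, 0, 0, 0, 0, 0, 0.5, 0, 0, 0, 0, 0, 0, 0.5, 0, 0, -15, 0, 0, 0, 0.5, 0, 0, -35, 0, 0, 0, 0.5, 0, 0, -45, 0, 0, 0, 0.5, 0, 0, -45, 0, 0, 0, 0.5, -40, 0, -20, 0, 0, 0, 0.5, -40, 0, 0, 0, 0, 0, 0.5, 0, 0, 0, 0, 0, 0]}}

```text
t: 13.32
eef_pos: [0.4667, -0.3746, 0.2422]
tool_rot: [0.001, 0.997, 0.075, -0.0]
contact_force: [0.6, 0.6, -0.3]
gripper_width: 0.751
```

```bash
python3 - <<'E'
from h import *
go(.549,-.359,.24)
c=cam('wrist');a=cam('top');b=cam('scene')
print('foot exp wrist',proj(c,(.5493,-.3592,.022)),'scene',proj(b,(.5493,-.3592,.022)))
A=cv2.resize(c['pixels'],None,fx=.6,fy=.6,interpolation=cv2.INTER_AREA)
B=cv2.resize(b['pixels'][115:355,190:500],(384,297))
T=cv2.resize(a['pixels'][65:215,125:365],(384,240))
R=np.vstack([A,np.zeros((297,384,3),np.uint8)]);R[240:537]=B
R2=np.vstack([T,np.zeros((297,384,3),np.uint8)])
cv2.imwrite('pics/f.png',np.hstack([R,R2]))
E
```

```text
t 13.32 pos [ 0.4667 -0.3746  0.2422] yaw 0.1501 tilt [-0.    -0.002 -1.   ] F [ 0.6  0.6 -0.3] w 0.751 need tool mm [83.7 -3.1  2.2]
foot exp wrist [[312.79512674  89.67691301]] scene [[234.14800996 305.81666529]]
```

View pics/f.png

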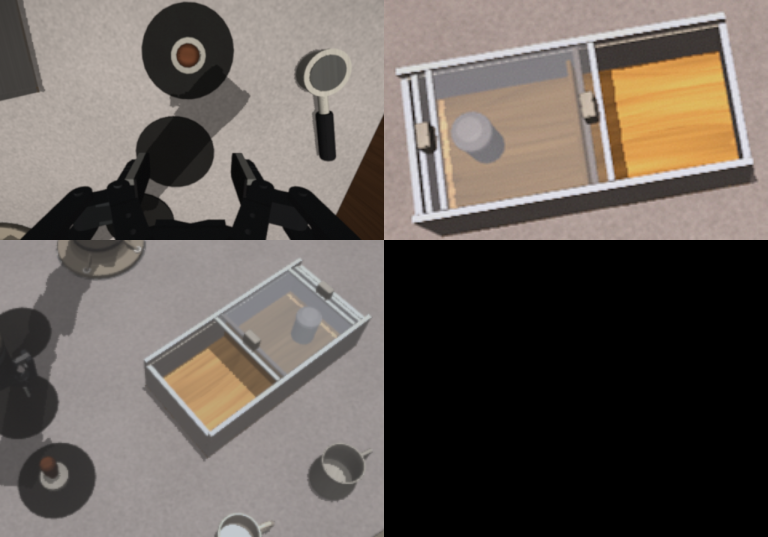

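The tamper stands upright at the mat's centre, with its foot at the predicted pixel (188,54). The right cover is open, the left cover and shaker are unchanged, and the gripper is clear. I'll hand in.

```bash
python3 - <<'E'
from h import *
a=cam('top');v=np.load('case.npy')
q=ray(a,(251.8,129),.148);c,s=np.cos(v[2]),np.sin(v[2]);print(((q[:2]-v[:2])@np.array([[c,-s],[s,c]]))[1]+.205)
bot.hand_in()
E
```

```text
0.17794076883198864
the job is handed in; nothing more can be done
```

The job is handed in: the right cover is open, and the tamper stands upright in the middle of the farthest mat. It took about 13.5 s, well under the 54 s limit.

- **Cover:** I pushed it by its pull to a travel of about 0.175–0.178 m out of 0.18 m. I stopped just short of the end stop on purpose, because its edge was nearly touching the left cover's pull and pushing on would have moved that cover.
- **Tamper:** I lifted it out and lowered it until the wrist force showed it resting on the mat (about 6 N) before opening the jaws. It is within about 2–3 mm of the mat's centre.
- **Other things:** In the last pictures the left cover and the shaker look as they did at the start, and the gripper is clear of everything.
- **Disagreements between cameras:** The top and scene cameras differed by up to 10 mm on the tamper's position, so I used the wrist camera for the grasp. They also differed by about 4 mm on the mat, and there I used a circle fitted in the wrist view. That fit gave a radius of 77 mm, against the 80 mm stated.

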